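# Transfer four sample containers to the loading rack in reverse order

### The job

Move the four containers from the grey cups on the steel tray into the empty white rack, in reverse order: the one that stands leftmost in its row (as seen from the robot) goes into the rightmost compartment, the next one beside it, and so on. Leave each standing upright on the floor of its own compartment, and do not let any of them tip over on the way.

Things in the scene. Friction and masses are not known exactly. Their poses are not given: they have to be found in the camera images.
- tube_wide_centre (a point): The wide screw-cap tube: clear, with a broad green cap; 114 mm tall, body 28 mm in diameter (grip this, up to 98 mm above its foot), cap 34 mm across. Its position is given at its centre, half-way up; its z axis points up along it. It starts upright in the cup cup_a (within about 8 mm of the cup's middle, its foot 6 mm above the worktop) and stands by itself on its flat foot. 45 g.
- tube_slim_centre (a point): The slim screw-cap tube: clear, with a small green cap; 118 mm tall, body 16 mm in diameter (grip this, up to 100 mm above its foot), cap 21 mm across. Its position is given at its centre, half-way up; its z axis points up along it. It starts upright in the cup cup_b (within about 8 mm of the cup's middle, its foot 6 mm above the worktop) and stands by itself on its flat foot. 30 g.
- amber_bottle_centre (a point): The round amber bottle with a black cap and a blank paper label: 113 mm tall; body 36 mm in diameter up to 84 mm above its foot (grip this near its top), then a shoulder and a 27 mm cap. Its position is given at its centre, half-way up; its z axis points up along it. It starts upright in the cup cup_c (within about 8 mm of the cup's middle, its foot 6 mm above the worktop) and stands by itself on its flat foot. 80 g.
- square_bottle_centre (a point): The square white bottle with a round white cap: 112 mm tall; body 34 mm square up to 84 mm above its foot, sides about parallel to the cup's (grip this near its top), then a shoulder and a 25 mm cap. Its position is given at its centre, half-way up; its z axis points up along it. It starts upright in the cup cup_d (within about 8 mm of the cup's middle, its foot 6 mm above the worktop) and stands by itself on its flat foot. 70 g.
- cup_a: The grey square open cup in which the tube wide stands at the start; all four cups look alike. Fixed. 56 mm square outside, 52 mm inside, walls up to 30 mm above the worktop, inner floor 6 mm above the worktop. Origin: centre of its underside, 4 mm above the worktop; axes as the source tray's.
- cup_b: The grey square open cup in which the tube slim stands at the start; all four cups look alike. Fixed. 56 mm square outside, 52 mm inside, walls up to 30 mm above the worktop, inner floor 6 mm above the worktop. Origin: centre of its underside, 4 mm above the worktop; axes as the source tray's.
- cup_c: The grey square open cup in which the amber bottle stands at the start; all four cups look alike. Fixed. 56 mm square outside, 52 mm inside, walls up to 30 mm above the worktop, inner floor 6 mm above the worktop. Origin: centre of its underside, 4 mm above the worktop; axes as the source tray's.
- cup_d: The grey square open cup in which the square bottle stands at the start; all four cups look alike. Fixed. 56 mm square outside, 52 mm inside, walls up to 30 mm above the worktop, inner floor 6 mm above the worktop. Origin: centre of its underside, 4 mm above the worktop; axes as the source tray's.
- source_tray: Fixed shallow steel tray, 74 x 240 mm, rim 10 mm high, with the four cups in a row along its y axis at +85.5, +28.5, -28.5, -85.5 mm, in an order that changes. Origin: centre of its underside, on the worktop; z up, y to the left seen from the robot (within 0.22 rad). Left or right of the rack. The tall analyser stands behind (x over 0.56, y -0.1 to 0.4 m): carry things across in front of it.
- target_rack: Fixed, empty white rack, 58 x 231 mm, with four open compartments in a row along its y axis, centred at +85.5, +28.5, -28.5, -85.5 mm, each 52 mm square inside; walls 30 mm high, inner floor 4 mm above the worktop. Origin: centre of its underside, on the worktop; z up, y to the left seen from the robot (within 0.22 rad).
Mind the look-alikes: they are no part of the job. Leave any red or turquoise look-alike of the cup_a alone.

How it is judged:
At the end, for the whole second after the job is handed in: All four containers stand in the white rack in reverse order (n-th from the left in the source row is n-th from the right): centre within 21 mm of the compartment's middle along and across, foot within 6 mm of its floor, tilted under 0.15 rad, at rest (((y of cup_a in the frame of source_tray between 0.0705 and 0.1005 m and y of tube_wide_centre in the frame of target_rack between -0.1065 and -0.0645 m) or (y of cup_a in the frame of source_tray between 0.0135 and 0.0435 m and y of tube_wide_centre in the frame of target_rack between -0.0495 and -0.0075 m) or (y of cup_a in the frame of source_tray between -0.0435 and -0.0135 m and y of tube_wide_centre in the frame of target_rack between 0.0075 and 0.0495 m) or (y of cup_a in the frame of source_tray between -0.1005 and -0.0705 m and y of tube_wide_centre in the frame of target_rack between 0.0645 and 0.1065 m)) and x of tube_wide_centre in the frame of target_rack between -0.021 and 0.021 m and z of tube_wide_centre in the frame of target_rack between 0.055 and 0.067 m and angle between each of tube_wide_centre, tube_slim_centre, amber_bottle_centre, square_bottle_centre's own z axis and vertical below 0.15 rad and linear speed of each of tube_wide, tube_slim, amber_bottle, square_bottle below 0.02 m/s and ((y of cup_b in the frame of source_tray between 0.0705 and 0.1005 m and y of tube_slim_centre in the frame of target_rack between -0.1065 and -0.0645 m) or (y of cup_b in the frame of source_tray between 0.0135 and 0.0435 m and y of tube_slim_centre in the frame of target_rack between -0.0495 and -0.0075 m) or (y of cup_b in the frame of source_tray between -0.0435 and -0.0135 m and y of tube_slim_centre in the frame of target_rack between 0.0075 and 0.0495 m) or (y of cup_b in the frame of source_tray between -0.1005 and -0.0705 m and y of tube_slim_centre in the frame of target_rack between 0.0645 and 0.1065 m)) and x of tube_slim_centre in the frame of target_rack between -0.021 and 0.021 m and z of tube_slim_centre in the frame of target_rack between 0.057 and 0.069 m and ((y of cup_c in the frame of source_tray between 0.0705 and 0.1005 m and y of amber_bottle_centre in the frame of target_rack between -0.1065 and -0.0645 m) or (y of cup_c in the frame of source_tray between 0.0135 and 0.0435 m and y of amber_bottle_centre in the frame of target_rack between -0.0495 and -0.0075 m) or (y of cup_c in the frame of source_tray between -0.0435 and -0.0135 m and y of amber_bottle_centre in the frame of target_rack between 0.0075 and 0.0495 m) or (y of cup_c in the frame of source_tray between -0.1005 and -0.0705 m and y of amber_bottle_centre in the frame of target_rack between 0.0645 and 0.1065 m)) and x of amber_bottle_centre in the frame of target_rack between -0.021 and 0.021 m and z of amber_bottle_centre in the frame of target_rack between 0.0545 and 0.0665 m and ((y of cup_d in the frame of source_tray between 0.0705 and 0.1005 m and y of square_bottle_centre in the frame of target_rack between -0.1065 and -0.0645 m) or (y of cup_d in the frame of source_tray between 0.0135 and 0.0435 m and y of square_bottle_centre in the frame of target_rack between -0.0495 and -0.0075 m) or (y of cup_d in the frame of source_tray between -0.0435 and -0.0135 m and y of square_bottle_centre in the frame of target_rack between 0.0075 and 0.0495 m) or (y of cup_d in the frame of source_tray between -0.1005 and -0.0705 m and y of square_bottle_centre in the frame of target_rack between 0.0645 and 0.1065 m)) and x of square_bottle_centre in the frame of target_rack between -0.021 and 0.021 m and z of square_bottle_centre in the frame of target_rack between 0.054 and 0.066 m); the robot touches nothing.
It fails at once if a container is tipped over (tilted more than 0.8 rad) (angle between any of tube_wide_centre, tube_slim_centre, amber_bottle_centre, square_bottle_centre's own z axis and vertical above 0.8 rad).
It also fails if it takes over 115 s, if anything falls off the work surface, if the arm or the gripper's body presses on something with over 40 N, if the wrist force passes 120 N, or if a joint passes its speed limit or range.

### The arm

A 6-joint arm with a two-finger parallel gripper is mounted at the origin on a cart in front of the work surface, level with it; the furniture and walls round the work are solid. World frame = base frame: x ahead of the robot, y to its left, z up, the work surface at z = 0. Lengths are in m, angles in rad, forces in N, time in s.
With the tool pointing down it reaches from about 0.25 to 0.85 m from the base axis. Payload 12.5 kg.
Tool frame: the origin (TCP) lies midway between the tips of the shut fingers; the grasp point (between the pads) lies 19 mm behind it (arm.hold_point_z is the distance from the TCP to the grasp point, in m); z points along the fingers, y is the direction in which the jaws open and shut (so a half turn about z gives the same grasp; the last joint's range is limited). The gripper opens to 93 mm and grips with 3 to 60 N. Pads are 15 mm wide; open, the fingers measure 128 mm over their backs; the gripper's body (75 mm by 188 mm) begins 65 mm behind the grasp point.
Start: joints at [1.102, 0.351, 1.652, -0, 1.139, -0.085], TCP at [0.206, 0.51, 0.186] pointing down, gripper open.
Joint ranges: [-2.75, 2.75], [-0.79, 2.1], [0.01, 2.65], [-1.57, 4.71], [0.07, 3.14], [-2.87, 2.87]. Speed limits (rad/s): [2.22, 2.22, 2.79, 3.14, 3.14, 3.14].

### API

Orientations are given as a 3x3 rotation matrix whose columns are the frame's x, y, z axes.
In Python, from bench import arm gives the robot as it stands.
- The arm moves only by the shell command python3 -m jog 'ROWS' [OPENING] [FORCE]. ROWS is JSON, a list that holds one entry, the list of rows, each a list of 6 numbers: the shift along the tool's x, y, z as a fraction of full scale, then the turn, a rotation vector about the tool's x, y, z as a fraction of full scale. A call has exactly 10 rows; each row shifts and turns the commanded pose from where the row before left it, along the tool's axes as they then stand; what a row does not reach is not made up. Full scale, the value 1, is 300 mm for a shift and 0.08 rad for a turn. A row lasts 1/12 s, in which the tool goes at most 41.7 mm and 7.16 degrees, less where a joint would pass 70% of its speed; a pose out of reach is approached as far as the arm can. A call with a number of a shift or a turn outside -1 to 1 is refused whole. A call with a gripper value outside its range is refused whole. OPENING is the gripper command: -1 is shut, 1 is fully open, values between are in proportion, set as the call begins (- or left out, the last holds). The fingers move at their own pace and stop on an object; FORCE is the grip in N (left out, the last holds). Time passes only in rows, so rows that do not move let the fingers close, or fill a call up. It gives the time, the measured TCP pose, the force and the opening at its end, in the units of the state.
- arm.get_state(): the state, without advancing time (a new reading comes with each control period).
- arm.grab_frame(name): name is "scene" or "top" or "wrist"; returns a dict with "pixels" (480x640x3 uint8, red, green, blue), "camera_matrix" (3x3 intrinsics, pixels), "R" (3x3) and "t" (3): a world point X has camera coordinates R X + t. Camera axes: x right, y down, z forward; pixel columns grow to the right and rows downward; lengths in m; the calibration is good to about 2 mm. A picture is of the moment at which its call begins. There is no depth.
- arm.job_done(): hands the job in, once; it reports no verdict.
Trained networks look in a picture, given as the dict that the camera call returned (one of the last four; its "shot" number tells which), for a name from the list of things; names that differ only in an ending like _2 or _b are one class to them, and where a whole thing is asked for, a point or a joint stands for the part that bears it (a point fixed in the world has none). Each returns a list of dicts, best first, with "conf" (0 to 1); they miss things now and then, are a little off and sometimes report something else, mostly with a low value. They report only what shows in the picture. A call takes as long as a camera call. They do not tell look-alikes from the thing itself.
- arm.regions_of(picture, query): "region" (480x640 bool, what is visible of it) and "box" ([left, top, right, bottom] in pixels, round what is visible of it).
- arm.place_of(picture, query): "point" ([column, row] in pixels: a listed point, or the origin of a listed thing).
The state is a dict: "t": time; "q": joint angles; "dq": joint speeds; "effort": joint torques, N m; "tcp_pos": TCP position; "orientation": TCP orientation; "wrist_force": force on the tool from outside, world axes, zero at the start; "torque": the same for the moment, N m; "width": finger opening in m.
Only numpy, scipy, OpenCV 4.12 (cv2) and the standard library are available. Lean on these libraries where they do the work, as an engineer would, in place of code of your own. Each camera call takes 0.05 s, during which the arm holds its last target. There are 200 camera calls.

## Working session

There is one attempt and no reset: what is moved stays moved. The work goes in short steps, Python scripts to look and compute and a shell command to move; the robot and the scene stay as the last step left them, time stands still between calls to the robot, and variables do not carry over. Pictures are saved under pics/ and viewed, about 12 in all and at most 16, crops included, and the job is handed in when it is done.

```bash
ls; mkdir -p pics
cat > h.py <<'E'
import numpy as np, cv2
from bench import arm
def save(p,n): cv2.imwrite(f'pics/{n}.png',cv2.cvtColor(p['pixels'],cv2.COLOR_RGB2BGR))
def ray(p,uv):
    K,R,t=map(np.array,(p['camera_matrix'],p['R'],p['t']))
    d=R.T@np.linalg.solve(K,[uv[0],uv[1],1.]); return -R.T@t,d
def on_z(p,uv,z):
    c,d=ray(p,uv); return c+d*(z-c[2])/d[2]
def tri(obs):
    A=0;b=0
    for p,uv in obs:
        c,d=ray(p,uv); d=d/np.linalg.norm(d); M=np.eye(3)-np.outer(d,d); A=A+M; b=b+M@c
    return np.linalg.solve(A,b)
def proj(p,X):
    x=np.array(p['camera_matrix'])@(np.array(p['R'])@X+np.array(p['t'])); return x[:2]/x[2]
E
python3 - <<'E'
from h import *
np.set_printoptions(precision=3,suppress=True)
s=arm.get_state(); print(s['t'],s['tcp_pos'],s['orientation'],s['width'])
P={n:arm.grab_frame(n) for n in('scene','top')}
for n in P: save(P[n],n+'0'); print(n,-np.array(P[n]['R']).T@P[n]['t'])
for q in ['tube_wide_centre','tube_slim_centre','amber_bottle_centre','square_bottle_centre','cup_a','source_tray','target_rack']:
    D={n:arm.place_of(P[n],q) for n in P}
    for n in P: print(q,n,[(np.round(d['point'],1).tolist(),round(d['conf'],2),on_z(P[n],d['point'],.06 if 'centre' in q else 0.)[:2].round(3).tolist()) for d in D[n][:6]])
    if all(D.values()): print('   tri',tri([(P[n],D[n][0]['point']) for n in P]))
E
```

```text
pics
0.0 [0.206 0.51  0.185] [[-0.927  0.374 -0.001]
 [ 0.374  0.927 -0.001]
 [ 0.    -0.001 -1.   ]] 0.092971753174582
scene [-0.046 -1.069  0.77 ]
top [0.4   0.078 1.453]
tube_wide_centre scene [([273.3, 225.6], 0.95, [0.426, 0.166])]
tube_wide_centre top [([286.9, 260.6], 0.5, [0.431, 0.169])]
   tri [0.43  0.17  0.058]
tube_slim_centre scene [([267.5, 236.9], 0.55, [0.39, 0.117]), ([253.7, 207.8], 0.54, [0.418, 0.29]), ([268.5, 215.6], 0.37, [0.437, 0.226]), ([274.7, 245.6], 0.29, [0.389, 0.067])]
tube_slim_centre top [([240.5, 263.8], 0.49, [0.421, 0.297])]
   tri [ 0.44   0.307 -0.049]
amber_bottle_centre scene [([267.5, 215.3], 0.6, [0.435, 0.229])]
amber_bottle_centre top [([269.5, 260.7], 0.68, [0.43, 0.217])]
   tri [0.43  0.216 0.067]
square_bottle_centre scene [([287.4, 234.5], 0.72, [0.44, 0.104])]
square_bottle_centre top [([310.1, 258.4], 0.65, [0.438, 0.105])]
   tri [0.439 0.105 0.06 ]
cup_a scene [([260.6, 208.0], 0.69, [0.476, 0.394]), ([286.5, 251.5], 0.63, [0.442, 0.12]), ([256.1, 227.5], 0.61, [0.418, 0.283]), ([276.6, 245.8], 0.58, [0.43, 0.16]), ([280.3, 187.2], 0.58, [0.589, 0.507]), ([247.0, 194.4], 0.5, [0.473, 0.506])]
cup_a top [([166.7, 241.8], 0.96, [0.482, 0.52]), ([209.3, 245.9], 0.81, [0.472, 0.397]), ([271.7, 260.4], 0.8, [0.432, 0.217]), ([308.3, 255.3], 0.72, [0.449, 0.112]), ([164.9, 201.8], 0.71, [0.598, 0.529]), ([290.0, 259.9], 0.67, [0.435, 0.164])]
   tri [ 0.504  0.533 -0.068]
source_tray scene [([275.0, 242.4], 0.58, [0.433, 0.179])]
source_tray top [([279.8, 261.4], 0.91, [0.43, 0.193])]
   tri [ 0.434  0.192 -0.007]
target_rack scene [([361.1, 329.9], 0.64, [0.452, -0.253])]
target_rack top [([436.6, 252.7], 0.55, [0.461, -0.257])]
   tri [ 0.457 -0.255  0.   ]
```

View pics/scene0.png

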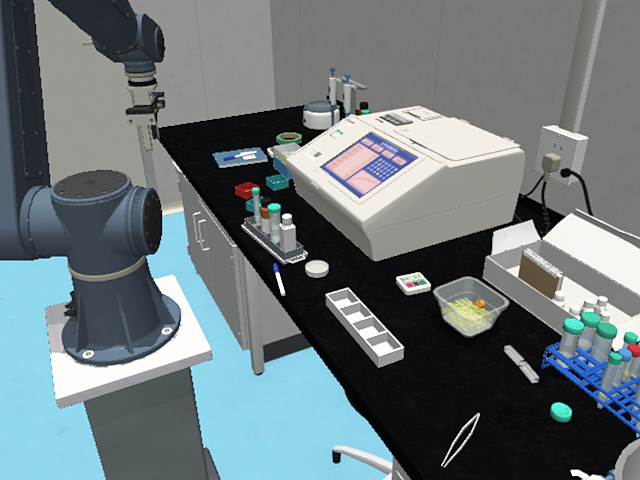

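View pics/top0.png

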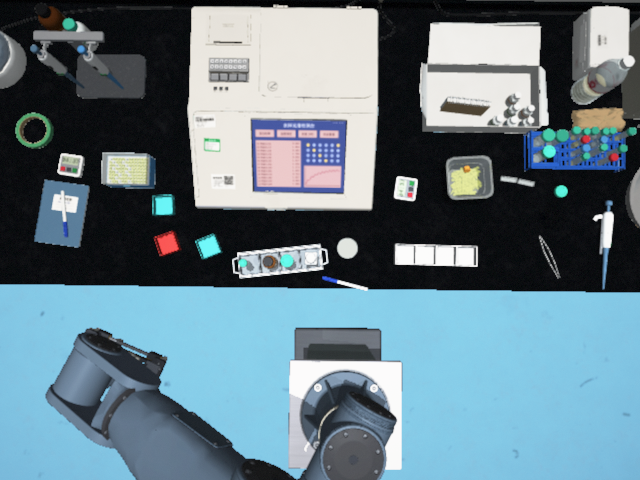

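The scene picture shows the white rack at about (365,327) and the tray with its containers at about (272,235). In the top picture the row from left to right is slim tube (243,264), amber (270,261), wide (287,260) and square (311,258). The red and turquoise look-alikes lie to the left at (165,243), (208,246) and (163,205). The rack is at (436,254), with the analyser behind.

Next I'll raise and turn the tool so that the jaws lie across the row.

```bash
python3 -m jog '[[[0,0,-0.05,0,0,1],[0,0,-0.05,0,0,1],[0,0,-0.05,0,0,1],[0,0,-0.05,0,0,1],[0,0,-0.05,0,0,1],[0,0,-0.05,0,0,1],[0,0,-0.05,0,0,1],[0,0,-0.05,0,0,1],[0,0,-0.05,0,0,1],[0,0,-0.05,0,0,1]]]' 1
python3 - <<'E'
from h import *
np.set_printoptions(precision=3,suppress=True)
p=arm.grab_frame('top')
for q,z in(('source_tray',.01),('target_rack',.03)):
    r=arm.regions_of(p,q)
    for d in r[:2]:
        print(q,d['conf'],d['box'])
        m=d['region'].astype(np.uint8); c=max(cv2.findContours(m,0,2)[0],key=cv2.contourArea)
        w=np.array([on_z(p,x[0],z)[:2] for x in c]).astype(np.float32)*1000
        b=cv2.boxPoints(cv2.minAreaRect(w)); print(cv2.minAreaRect(w)); print(b)
w=arm.grab_frame('wrist'); s=arm.get_state(); R=np.array(s['orientation'])
c=-np.array(w['R']).T@w['t']; print('cam in tool',R.T@(c-s['tcp_pos']), 'axes',R.T@np.array(w['R']).T, w['camera_matrix'])
print(R,s['tcp_pos'],s['q'])
E
```

```text
t: 1.63
tcp_pos: [0.2059, 0.5099, 0.3365]
orientation: [[-0.374, 0.928, 0.0], [0.928, 0.374, 0.0], [0.0, 0.0, -1.0]]
wrist_force: [1.1, -0.4, 0.0]
width: 0.0927
source_tray 0.72 [238.3, 247.4, 325.1, 277.2]
((468.3848571777344, 154.0574493408203), (7.970297336578369, 123.3092269897461), 6.510902404785156)
[[457.434 214.863]
 [471.417  92.349]
 [479.335  93.252]
 [465.353 215.766]]
target_rack 0.76 [392.1, 242.8, 474.3, 267.8]
((451.6503601074219, -244.61117553710938), (233.73922729492188, 60.34858703613281), 89.21977996826172)
[[ 419.887 -361.059]
 [ 480.23  -361.881]
 [ 483.413 -128.163]
 [ 423.07  -127.342]]
cam in tool [ 0.078  0.001 -0.2  ] axes [[-0.001 -0.961 -0.276]
 [ 1.    -0.001  0.001]
 [-0.001 -0.276  0.961]] [[346.631   0.    321.272]
 [  0.    346.631 239.885]
 [  0.      0.      1.   ]]
[[-0.38   0.925 -0.   ]
 [ 0.925  0.38  -0.   ]
 [-0.    -0.    -1.   ]] [0.206 0.51  0.335] [1.102 0.242 1.433 0.    1.466 0.713]
```

```bash
python3 -m jog '[[[0,0,0,0,0,0.86],[0,0,0,0,0,0.86],[0,0,0,0,0,0.86],[0,0,0,0,0,0.86],[-0.1,0.07,0,0,0,0],[-0.1,0.07,0,0,0,0],[-0.1,0.07,0,0,0,0],[-0.1,0.07,0,0,0,0],[-0.1,0.07,0,0,0,0],[-0.1,0.07,0,0,0,0]]]'
python3 -m jog '[[[-0.1,0.07,0,0,0,0],[-0.1,0.07,0,0,0,0],[-0.1,0.07,0,0,0,0],[-0.04,0.02,0,0,0,0],[0,0,0,0,0,0],[0,0,0,0,0,0],[0,0,0,0,0,0],[0,0,0,0,0,0],[0,0,0,0,0,0],[0,0,0,0,0,0]]]'
cat > look.py <<'E'
from h import *
import sys,json
np.set_printoptions(precision=3,suppress=True)
n=sys.argv[1]; w=arm.grab_frame('wrist'); t=arm.grab_frame('top'); save(w,n)
print(arm.get_state()['tcp_pos'])
C=dict(slim=.065,amber=.0625,wide=.063,square=.062)
for q in ['tube_slim_centre','amber_bottle_centre','tube_wide_centre','square_bottle_centre']:
    for d in arm.place_of(w,q)[:3]: print(q,np.round(d['point'],1),round(d['conf'],2),on_z(w,d['point'],C[q.split('_')[1 if 'tube' in q else 0]]))
for q in ['cup_a','source_tray','target_rack']:
    for d in arm.place_of(w,q)[:5]: print(q,np.round(d['point'],1),round(d['conf'],2),on_z(w,d['point'],.004 if 'cup' in q else 0))
E
python3 look.py w1
```

```text
t: 2.67
tcp_pos: [0.3517, 0.3434, 0.3345]
orientation: [[-0.114, 0.993, -0.001], [0.993, 0.114, -0.001], [-0.001, -0.001, -1.0]]
wrist_force: [0.5, 1.1, -0.4]
width: 0.0929
t: 3.5
tcp_pos: [0.4307, 0.2521, 0.3357]
orientation: [[-0.113, 0.994, 0.0], [0.994, 0.113, 0.0], [0.0, 0.0, -1.0]]
wrist_force: [-0.1, -0.6, -0.4]
width: 0.0931
[0.431 0.252 0.336]
tube_slim_centre [318.5 177.4] 0.75 [0.424 0.281 0.065]
tube_wide_centre [313.3 257.6] 0.77 [0.429 0.167 0.063]
tube_wide_centre [316.7 215.6] 0.6 [0.427 0.229 0.063]
tube_wide_centre [319.1 250.6] 0.42 [0.436 0.178 0.063]
square_bottle_centre [318.1 300.8] 0.87 [0.444 0.1   0.062]
cup_a [358.5  93.7] 0.84 [0.468 0.398 0.004]
cup_a [380.1   0.8] 0.68 [0.48  0.515 0.004]
cup_a [319.9 250.9] 0.64 [0.439 0.159 0.004]
cup_a [318.8 176.4] 0.64 [0.425 0.277 0.004]
cup_a [321.5 279. ] 0.6 [0.448 0.111 0.004]
source_tray [316.3 174.5] 0.63 [0.42  0.279 0.   ]
target_rack [318.6 177.6] 0.52 [0.424 0.274 0.   ]
target_rack [316.8 224.7] 0.41 [0.43  0.201 0.   ]
```

View pics/w1.png

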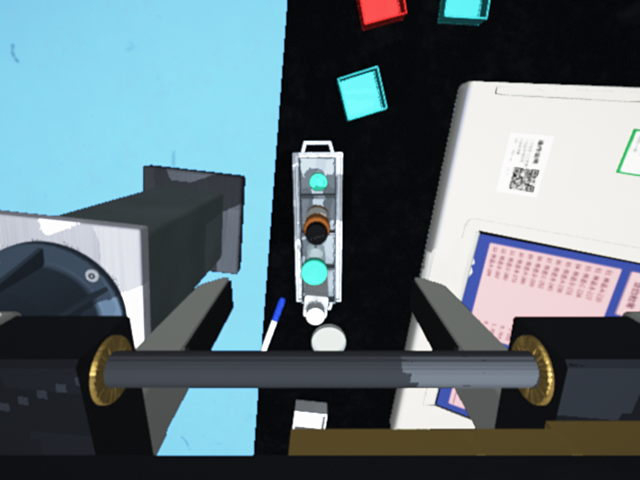

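The wrist picture shows the caps in order: slim (318,181), amber (316,233), wide (314,270) and square (315,312). I'll shift sideways for a second view, then locate the caps by colour or network and triangulate.

```bash
cat > caps.py <<'E'
from h import *
import sys,pickle
np.set_printoptions(precision=3,suppress=True)
w=arm.grab_frame('wrist'); s=arm.get_state(); save(w,sys.argv[1])
pickle.dump({k:w[k] for k in('pixels','camera_matrix','R','t')},open(sys.argv[1]+'.pkl','wb'))
print(s['tcp_pos'])
hsv=cv2.cvtColor(w['pixels'],cv2.COLOR_RGB2HSV)
g=((abs(hsv[...,0].astype(int)-80)<12)&(hsv[...,1]>110)&(hsv[...,2]>80)).astype(np.uint8)
n,_,st,ce=cv2.connectedComponentsWithStats(g)
for i in range(1,n):
    if st[i,4]>60: print('green',ce[i].round(1),st[i])
E
python3 caps.py a1
python3 -m jog '[[[0,-0.1,0,0,0,0],[0,-0.1,0,0,0,0],[-0.1,0,0,0,0,0],[0,0,0.06,0,0,0],[0,0,0,0,0,0],[0,0,0,0,0,0],[0,0,0,0,0,0],[0,0,0,0,0,0],[0,0,0,0,0,0],[0,0,0,0,0,0]]]'
python3 caps.py a2
```

```text
[0.431 0.252 0.336]
green [462.4   8.3] [443   0  46  19 611]
green [360.1  94.9] [ 337   69   51   51 1485]
green [626.1 149.3] [617 128  22  44 110]
green [317.6 180.8] [309 172  18  18 264]
green [313.6 270.8] [301 258  26  27 578]
t: 4.83
tcp_pos: [0.375, 0.2152, 0.318]
orientation: [[-0.112, 0.994, 0.0], [0.994, 0.112, 0.0], [0.0, 0.0, -1.0]]
wrist_force: [0.2, 0.0, -0.3]
width: 0.093
[0.375 0.215 0.318]
green [409.4  67.3] [ 385   36   52   58 1717]
green [371.  155.9] [361 147  20  19 299]
green [362.  253.1] [348 239  29  29 648]
```

View pics/a2.png

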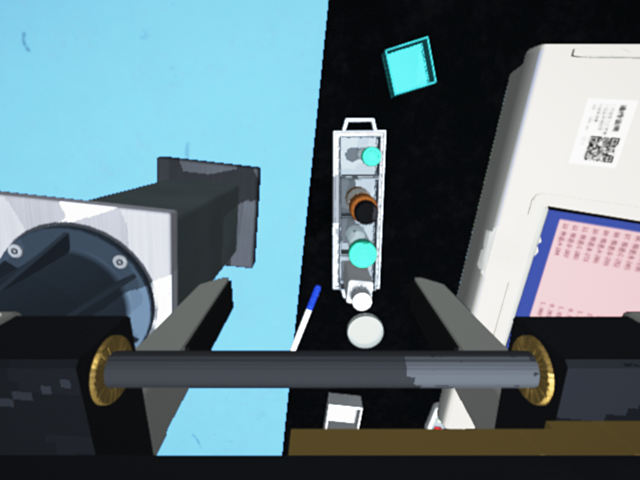

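Second view: slim (371,156), amber (366,211), wide (362,252) and square (361,300). I'll enlarge the row in both views to read the amber and square caps and the tray corners exactly.

Run:
```python
import cv2,numpy as np
a=cv2.imread('pics/a1.png')[130:330,282:362]; b=cv2.imread('pics/a2.png')[110:310,322:402]
im=np.hstack([cv2.resize(x,None,fx=3,fy=3,interpolation=cv2.INTER_CUBIC) for x in(a,b)])
for y in range(0,600,60): cv2.putText(im,str(130+y//3),(0,y+10),0,.35,(0,255,255),1);cv2.putText(im,str(110+y//3),(242,y+10),0,.35,(0,255,255),1); cv2.line(im,(0,y),(480,y),(0,120,120),1)
for x in range(0,240,60): cv2.line(im,(x,0),(x,600),(0,120,120),1);cv2.line(im,(240+x,0),(240+x,600),(0,120,120),1);cv2.putText(im,str(282+x//3),(x,595),0,.35,(0,255,255),1);cv2.putText(im,str(322+x//3),(240+x,595),0,.35,(0,255,255),1)
cv2.imwrite('pics/crop1.png',im)
```

```text
(no output)
```

View pics/crop1.png

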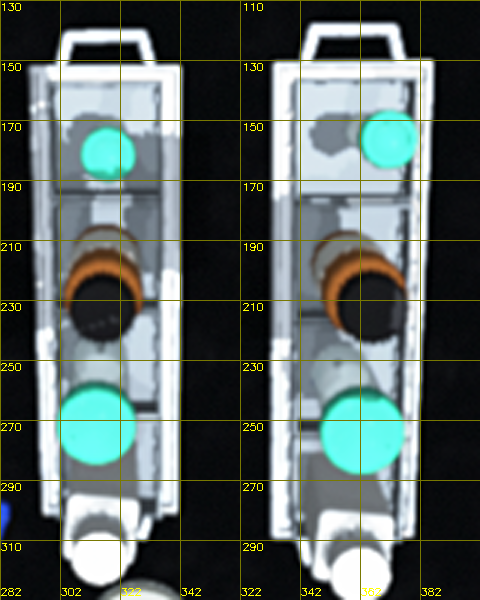

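Run:
```python
from h import *
import pickle
np.set_printoptions(precision=4,suppress=True)
a,b=[pickle.load(open(f,'rb')) for f in('a1.pkl','a2.pkl')]
O=dict(slim=((317.8,180.8),(371,156.2),.124),amber=((316,232),(366.3,212),.119),wide=((314,271.5),(362.3,253.3),.12),square=((315.7,316),(362,301.7),.118))
for k,(u,v,z) in O.items(): print(k,'tri',tri([(a,u),(b,v)]),'z-known',on_z(a,u,z)[:2],on_z(b,v,z)[:2])
for n,u,v in(('TL',(292.7,152),(333,131)),('TR',(342.3,152),(386,131)),('BL',(296,301.7),(333,289)),('BR',(342,300.7),(379,288))):
    print(n,tri([(a,u),(b,v)]),on_z(a,u,.01)[:2],on_z(b,v,.01)[:2])
```

```text
slim tri [0.4241 0.2819 0.117 ] z-known [0.424  0.2829] [0.4232 0.2819]
amber tri [0.4288 0.2176 0.113 ] z-known [0.4286 0.2195] [0.4281 0.2185]
wide tri [0.4316 0.1661 0.1153] z-known [0.4317 0.1675] [0.4306 0.1681]
square tri [0.4409 0.101  0.1125] z-known [0.4407 0.1038] [0.4398 0.1037]
TL [ 0.3821  0.3069 -0.0032] [0.3831 0.3075] [0.3817 0.3066]
TR [0.4559 0.3153 0.0054] [0.4554 0.3156] [0.4552 0.3149]
BL [0.41   0.0729 0.0193] [0.4099 0.0679] [0.4107 0.0692]
BR [ 0.4872  0.071  -0.0069] [0.4856 0.0783] [0.4829 0.079 ]
```

```bash
python3 -m jog '[[[0.068,0.062,0,0,0,0],[0.068,0.062,0,0,0,0],[0.069,0.063,0,0,0,0],[0,0,0.1,0,0,0],[0,0,0.1,0,0,0],[0,0,0.1,0,0,0],[0,0,0.1,0,0,0],[0,0,0.1,0,0,0],[0,0,0,0,0,0],[0,0,0,0,0,0]]]'
python3 caps.py a3
```

```text
t: 5.72
tcp_pos: [0.4234, 0.2822, 0.1676]
orientation: [[-0.112, 0.994, -0.002], [0.994, 0.112, -0.001], [-0.001, -0.002, -1.0]]
wrist_force: [1.0, 0.1, 1.9]
width: 0.0929
[0.424 0.283 0.169]
green [401.9  70.1] [387  66  26  13  75]
green [370.1  77.4] [353  72  33  13  75]
green [383.4 107.9] [ 350   73   74   72 3065]
green [321.2 248.6] [307 233  29  32 714]
green [314.6 390.8] [298 387  35  10 271]
```

View pics/a3.png

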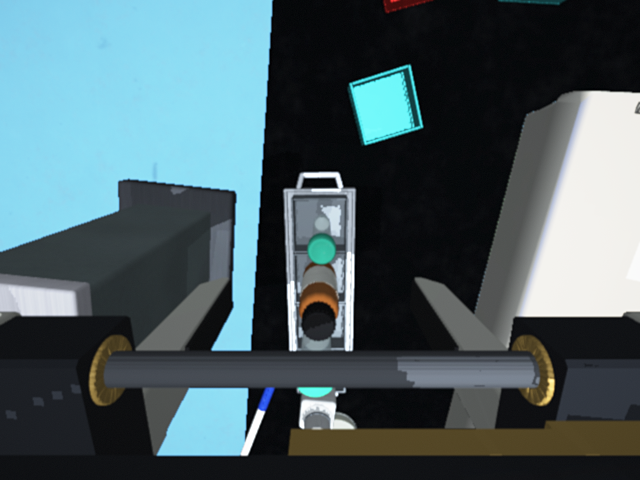

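The slim tube is centred between the fingers at (321,248), as planned. I'll descend and grip.

```bash
python3 -c "
from h import *
import pickle
a=pickle.load(open('a3.pkl','rb'));print(on_z(a,(321,247.5),.124))"
python3 -m jog '[[[0,0,0.1,0,0,0],[0,0,0.1,0,0,0],[0,0,0.08,0,0,0],[0,0,0.04,0,0,0],[0,0,0,0,0,0],[0,0,0,0,0,0],[0,0,0,0,0,0],[0,0,0,0,0,0],[0,0,0,0,0,0],[0,0,0,0,0,0]]]'
python3 -m jog '[[[0,0,0,0,0,0],[0,0,0,0,0,0],[0,0,0,0,0,0],[0,0,0,0,0,0],[0,0,0,0,0,0],[0,0,0,0,0,0],[0,0,0,0,0,0],[0,0,0,0,0,0],[0,0,0,0,0,0],[0,0,0,0,0,0]]]' -1 20
```

```text
[0.42337893 0.28472628 0.124     ]
t: 6.6
tcp_pos: [0.4242, 0.2826, 0.0726]
orientation: [[-0.112, 0.994, 0.001], [0.994, 0.112, 0.001], [0.001, 0.001, -1.0]]
wrist_force: [-0.2, -0.8, -0.8]
width: 0.0932
t: 7.43
tcp_pos: [0.4238, 0.2824, 0.0717]
orientation: [[-0.112, 0.994, -0.0], [0.994, 0.112, -0.0], [-0.0, -0.0, -1.0]]
wrist_force: [-1.1, 0.4, -0.1]
width: 0.0308
```

```bash
python3 -m jog '[[[0,0,0,0,0,0],[0,0,0,0,0,0],[0,0,0,0,0,0],[0,0,0,0,0,0],[0,0,0,0,0,0],[0,0,-0.04,0,0,0],[0,0,-0.08,0,0,0],[0,0,-0.1,0,0,0],[0,0,-0.1,0,0,0],[0,0,-0.08,0,0,0]]]'
```

```text
t: 8.27
tcp_pos: [0.4239, 0.2825, 0.1939]
orientation: [[-0.112, 0.994, 0.001], [0.994, 0.112, 0.001], [0.0, 0.001, -1.0]]
wrist_force: [0.7, -0.1, -0.4]
width: 0.0141
```

```bash
python3 -m jog '[[[0,0,-0.05,0,0,0.79],[0,0,-0.05,0,0,0.79],[-0.05,0.01,0,0,0,0],[-0.11,0.01,0,0,0,0],[-0.11,0.01,0,0,0,0],[-0.11,0.01,0,0,0,0],[-0.11,0.01,0,0,0,0],[-0.11,0.01,0,0,0,0],[-0.11,0.01,0,0,0,0],[-0.11,0.01,0,0,0,0]]]'
python3 -m jog '[[[-0.11,0.01,0,0,0,0],[-0.11,0,0,0,0,0],[-0.11,0,0,0,0,0],[-0.11,0,0,0,0,0],[-0.08,0,0,0,0,0],[-0.05,0,0,0,0,0],[0,0,0,0,0,0],[0,0,0,0,0,0],[0,0,0,0,0,0],[0,0,0,0,0,0]]]'
python3 caps.py b1
```

```text
t: 9.1
tcp_pos: [0.4439, 0.0345, 0.2218]
orientation: [[0.014, 1.0, 0.0], [1.0, -0.014, -0.0], [-0.0, 0.0, -1.0]]
wrist_force: [1.2, 0.4, 0.2]
width: 0.0139
t: 9.93
tcp_pos: [0.4447, -0.1341, 0.2218]
orientation: [[0.014, 1.0, -0.0], [1.0, -0.014, 0.0], [0.0, -0.0, -1.0]]
wrist_force: [-0.7, -0.9, -0.1]
width: 0.0141
[ 0.445 -0.134  0.222]
green [321.1 308.6] [ 306  284   31   49 1364]
```

View pics/b1.png

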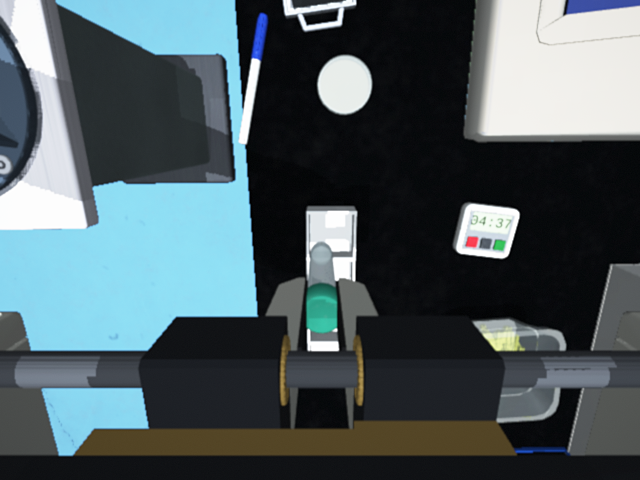

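The left part of the rack is in view, with its end corners at about (306,207) and (357,207), and the tube hangs upright in the jaws. An enlarged crop will give the edges.

Run:
```python
from h import *
import pickle
np.set_printoptions(precision=4,suppress=True)
a=pickle.load(open('b1.pkl','rb'))
im=cv2.resize(cv2.cvtColor(a['pixels'],4)[195:315,290:370],None,fx=5,fy=5,interpolation=cv2.INTER_CUBIC)
t=arm.grab_frame('top');save(t,'t2')
c=cv2.resize(cv2.cvtColor(t['pixels'],4)[235:275,385:485],None,fx=4,fy=4,interpolation=cv2.INTER_CUBIC)
o=np.zeros((600,800,3),np.uint8);o[:,:400]=im;o[:160,400:]=c
for i in range(4):
  x=i*100;cv2.line(o,(x,0),(x,600),(0,200,200),1);cv2.putText(o,str(290+x//5),(x,595),0,.4,(0,255,255),1)
for y in range(0,600,100):cv2.line(o,(0,y),(400,y),(0,200,200),1);cv2.putText(o,str(195+y//5),(0,y+12),0,.4,(0,0,255),1)
for x in range(400,800,80):cv2.line(o,(x,0),(x,160),(0,200,200),1);cv2.putText(o,str(385+(x-400)//4),(x,175),0,.4,(0,255,255),1)
for y in range(0,160,40):cv2.line(o,(400,y),(800,y),(0,200,200),1);cv2.putText(o,str(235+y//4),(402,y+12),0,.4,(0,0,255),1)
cv2.imwrite('pics/crop2.png',o)
for u in((306,207),(357,207),(307,258),(356,258)): print(on_z(a,u,.03)[:2],on_z(a,u,0)[:2])
# predicted projections of the rack model
def model(x,y,th):
    R=np.array([[np.cos(th),-np.sin(th)],[np.sin(th),np.cos(th)]])
    for p,n in((a,'wrist'),(t,'top')):
        for z in(.03,0):
            print(n,z,[proj(p,np.r_[R@[sx*.029,sy*.1155]+[x,y],z]).round(1).tolist() for sx,sy in((-1,1),(1,1),(1,-1),(-1,-1))])
model(.453,-.247,-.0136)
```

```text
[ 0.4276 -0.1292] [ 0.4262 -0.1348]
[ 0.4858 -0.13  ] [ 0.4889 -0.1357]
[ 0.4272 -0.1907] [ 0.4258 -0.2011]
[ 0.4855 -0.1915] [ 0.4886 -0.2019]
wrist 0.03 [[304.2, 208.7], [355.0, 208.7], [350.3, 380.2], [306.6, 380.2]]
wrist 0 [[305.4, 204.0], [352.7, 204.0], [348.6, 366.0], [307.5, 366.0]]
top 0.03 [[394.3, 264.3], [394.6, 243.7], [476.5, 246.0], [476.3, 266.5]]
top 0 [[392.7, 264.5], [393.1, 244.3], [473.3, 246.5], [473.1, 266.7]]
```

View pics/crop2.png

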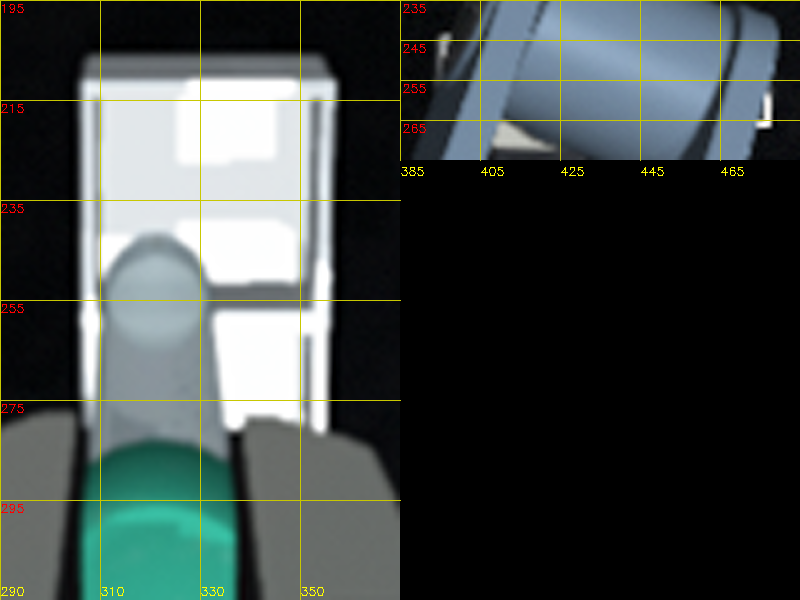

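The end wall's top edge is at row 210.5 (columns 306–357), with its base at row 205.5. That puts the rack centre at about (0.456, -0.250), yaw about -0.014. The slim tube goes to the rightmost compartment.

```bash
python3 -m jog '[[[-0.06,0.005,0,0,0,0],[-0.11,0.008,0,0,0,0],[-0.11,0.008,0,0,0,0],[-0.11,0.008,0,0,0,0],[-0.11,0.008,0,0,0,0],[-0.11,0.006,0,0,0,0],[-0.061,0,0,0,0,0],[0,0,0.06,0,0,0],[0,0,0.1,0,0,0],[0,0,0.1,0,0,0]]]'
python3 -m jog '[[[0,0,0.08,0,0,0],[0,0,0.06,0,0,0],[0,0,0.04,0,0,0],[0,0,0.03,0,0,0],[0,0,0.02,0,0,0],[0,0,0,0,0,0],[0,0,0,0,0,0],[0,0,0,0,0,0],[0,0,0,0,0,0],[0,0,0,0,0,0]]]'
```

```text
t: 10.87
tcp_pos: [0.4552, -0.3366, 0.1433]
orientation: [[0.014, 1.0, 0.001], [1.0, -0.014, -0.001], [-0.001, 0.002, -1.0]]
wrist_force: [0.1, 0.1, -0.9]
width: 0.0144
t: 11.7
tcp_pos: [0.4549, -0.3367, 0.0754]
orientation: [[0.015, 1.0, 0.001], [1.0, -0.015, -0.001], [-0.001, 0.001, -1.0]]
wrist_force: [0.5, -0.9, -0.4]
width: 0.0143
```

```bash
python3 -m jog '[[[0,0,0.006,0,0,0],[0,0,0.006,0,0,0],[0,0,0.005,0,0,0],[0,0,0,0,0,0],[0,0,0,0,0,0],[0,0,0,0,0,0],[0,0,0,0,0,0],[0,0,0,0,0,0],[0,0,0,0,0,0],[0,0,0,0,0,0]]]'
python3 -m jog '[[[0,0,0,0,0,0],[0,0,0,0,0,0],[0,0,0,0,0,0],[0,0,0,0,0,0],[0,0,0,0,0,0],[0,0,0,0,0,0],[0,0,0,0,0,0],[0,0,0,0,0,0],[0,0,-0.05,0,0,0],[0,0,-0.1,0,0,0]]]' 1
```

```text
t: 12.53
tcp_pos: [0.4547, -0.3365, 0.0697]
orientation: [[0.015, 1.0, 0.0], [1.0, -0.015, -0.0], [-0.0, 0.0, -1.0]]
wrist_force: [0.1, -0.0, 2.6]
width: 0.0146
t: 13.37
tcp_pos: [0.4531, -0.3352, 0.1123]
orientation: [[0.015, 1.0, -0.004], [1.0, -0.015, 0.004], [0.004, -0.004, -1.0]]
wrist_force: [-0.1, 0.9, -0.3]
width: 0.0764
```

```bash
python3 -m jog '[[[0,0,-0.1,0,0,0],[0,0,-0.1,0,0,0],[0.05,0,-0.1,0,0,0],[0.09,0,-0.1,0,0,0],[0.09,0,-0.1,0,0,0],[0.09,0,-0.1,0,0,0],[0.09,0,-0.1,0,0,0],[0.07,0,-0.03,0,0,0],[0,0,0,0,0,0],[0,0,0,0,0,0]]]'
python3 -m jog '[[[0,0,0,0,0,0],[0,0,0,0,0,0],[0,0,0,0,0,0],[0,0,0,0,0,0],[0,0,0,0,0,0],[0,0,0,0,0,0],[0,0,0,0,0,0],[0,0,0,0,0,0],[0,0,0,0,0,0],[0,0,0,0,0,0]]]'
python3 caps.py b2
python3 - <<'E'
import cv2,numpy as np
im=cv2.imread('pics/b2.png')[140:340,260:380]
o=cv2.resize(im,None,fx=3,fy=3,interpolation=cv2.INTER_CUBIC)
for y in range(0,600,60): cv2.line(o,(0,y),(360,y),(0,200,200),1);cv2.putText(o,str(140+y//3),(0,y+11),0,.4,(0,0,255),1)
for x in range(0,360,60): cv2.line(o,(x,0),(x,600),(0,200,200),1);cv2.putText(o,str(260+x//3),(x,596),0,.4,(0,0,255),1)
cv2.imwrite('pics/crop3.png',o)
E
```

```text
t: 14.2
tcp_pos: [0.4569, -0.192, 0.334]
orientation: [[0.013, 1.0, 0.001], [1.0, -0.013, -0.001], [-0.001, 0.001, -1.0]]
wrist_force: [0.1, 0.7, -0.6]
width: 0.093
t: 15.03
tcp_pos: [0.4568, -0.1924, 0.3336]
orientation: [[0.015, 1.0, 0.0], [1.0, -0.015, -0.0], [-0.0, 0.0, -1.0]]
wrist_force: [-0.0, 0.6, -0.3]
width: 0.0933
[ 0.457 -0.192  0.334]
green [320.9 314.1] [313 305  17  19 260]
green [426.1 419.5] [417 410  20  20 311]
```

View pics/crop3.png

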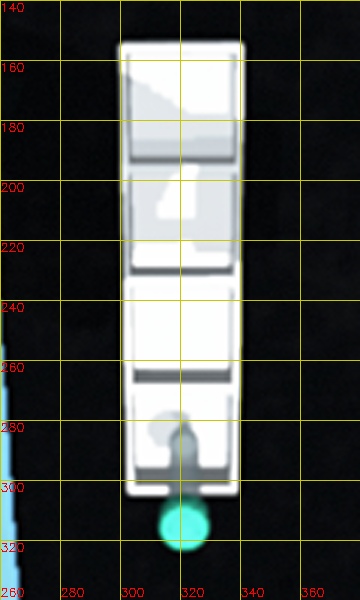

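The rack's top corners are at (299.5,154), (341.3,154), (340,305) and (302,305). The slim tube stands in the rightmost compartment with its cap at (321,315).

Run:
```python
from h import *
import pickle
np.set_printoptions(precision=4,suppress=True)
a=pickle.load(open('b2.pkl','rb'))
W=np.array([on_z(a,u,.03)[:2] for u in((299.5,154),(341.3,154),(340,305),(302,305))])
print(W,W.mean(0),W[0]-W[3],W[1]-W[2]); d=(W[0]+W[1]-W[2]-W[3]);th=-np.arctan2(d[0],d[1]);print('th',th)
print('slim cap top',on_z(a,(321.2,315.3),.122))
c=W.mean(0)
for y in(.0855,.0285,-.0285,-.0855): print(y,c+y*np.array([-np.sin(th),np.cos(th)]))
```

```text
[[ 0.4272 -0.133 ]
 [ 0.4861 -0.1338]
 [ 0.4843 -0.3678]
 [ 0.4237 -0.3669]] [ 0.4553 -0.2504] [0.0035 0.2339] [0.0018 0.234 ]
th -0.011281528152656881
slim cap top [ 0.4549 -0.3359  0.122 ]
0.0855 [ 0.4563 -0.1649]
0.0285 [ 0.4557 -0.2219]
-0.0285 [ 0.455  -0.2789]
-0.0855 [ 0.4544 -0.3359]
```

```bash
python3 -m jog '[[[0.06,-0.01,0,0,0,0],[0.115,-0.01,-0,0,0,0],[0.115,-0.01,0.04,0,0,0],[0.115,-0.01,0.04,0,0,0],[0.115,-0.01,0.04,0,0,0],[0.115,-0.01,0.04,0,0,0],[0.115,-0.01,0.04,0,0,0],[0.115,-0.01,0.04,0,0,0],[0.115,-0.01,0.04,0,0,0],[0.115,-0.01,0.04,0,0,0]]]'
python3 -m jog '[[[0.115,-0.01,0.04,0,0,0],[0.115,-0.005,0.04,0,0,0],[0.045,0,0.04,0,0,-0.79],[0,0,0.03,0,0,-0.79],[0,0,0,0,0,0],[0,0,0,0,0,0],[0,0,0,0,0,0],[0,0,0,0,0,0],[0,0,0,0,0,0],[0,0,0,0,0,0]]]'
```

```text
t: 15.92
tcp_pos: [0.4311, 0.1382, 0.2373]
orientation: [[0.015, 1.0, 0.001], [1.0, -0.015, 0.0], [0.0, 0.001, -1.0]]
wrist_force: [1.4, -1.0, 0.7]
width: 0.0932
t: 16.75
tcp_pos: [0.4285, 0.2188, 0.1931]
orientation: [[-0.11, 0.994, 0.001], [0.994, 0.11, 0.0], [0.0, 0.001, -1.0]]
wrist_force: [0.1, -0.4, -0.9]
width: 0.0932
```

```bash
python3 -m jog '[[[0,0,0.06,0,0,0],[0,0,0.1,0,0,0],[0,0,0.1,0,0,0],[0,0,0.1,0,0,0],[0,0,0.07,0,0,0],[0,0,0.03,0,0,0],[0,0,0,0,0,0],[0,0,0,0,0,0],[0,0,0,0,0,0],[0,0,0,0,0,0]]]'
python3 -m jog '[[[0,0,0,0,0,0],[0,0,0,0,0,0],[0,0,0,0,0,0],[0,0,0,0,0,0],[0,0,0,0,0,0],[0,0,0,0,0,0],[0,0,0,0,0,0],[0,0,0,0,0,0],[0,0,0,0,0,0],[0,0,0,0,0,0]]]' -1 25
python3 -m jog '[[[0,0,0,0,0,0],[0,0,0,0,0,0],[0,0,0,0,0,0],[0,0,-0.04,0,0,0],[0,0,-0.08,0,0,0],[0,0,-0.1,0,0,0],[0,0,-0.1,0,0,0],[0,0,-0.1,0,0,0],[0,0,-0.08,0,0,0],[0,0,0,0,0,0]]]'
```

```text
t: 17.58
tcp_pos: [0.4291, 0.2193, 0.056]
orientation: [[-0.111, 0.994, 0.002], [0.994, 0.111, 0.001], [0.001, 0.002, -1.0]]
wrist_force: [-0.5, -0.6, -0.1]
width: 0.0929
t: 18.42
tcp_pos: [0.4282, 0.219, 0.0546]
orientation: [[-0.112, 0.994, -0.0], [0.994, 0.112, -0.0], [-0.0, -0.0, -1.0]]
wrist_force: [0.1, 0.3, 0.0]
width: 0.0348
t: 19.25
tcp_pos: [0.4301, 0.2198, 0.2091]
orientation: [[-0.112, 0.994, 0.007], [0.994, 0.112, 0.003], [0.002, 0.007, -1.0]]
wrist_force: [-0.1, 0.5, 0.5]
width: 0.0342
```

```bash
python3 -m jog '[[[0,0,0,0,0,0.79],[0,0,0,0,0,0.79],[-0.05,0,0,0,0,0],[-0.09,0.008,0,0,0,0],[-0.11,0.008,0,0,0,0],[-0.11,0.008,0,0,0,0],[-0.11,0.008,0,0,0,0],[-0.11,0.008,0,0,0,0],[-0.11,0.008,0,0,0,0],[-0.11,0.008,0,0,0,0]]]'
python3 -m jog '[[[-0.11,0.008,0,0,0,0],[-0.11,0.008,0,0,0,0],[-0.11,0.008,0,0,0,0],[-0.11,0.008,0,0,0,0],[-0.11,0.008,0,0,0,0],[-0.11,0.008,0,0,0,0],[-0.11,0.008,0,0,0,0],[-0.07,0,0,0,0,0],[-0.02,0,0,0,0,0],[0,0,0,0,0,0]]]'
```

```text
t: 20.08
tcp_pos: [0.441, -0.0228, 0.204]
orientation: [[0.015, 1.0, -0.001], [1.0, -0.015, 0.0], [0.0, -0.001, -1.0]]
wrist_force: [1.6, 0.6, -0.8]
width: 0.0344
t: 20.92
tcp_pos: [0.4541, -0.2802, 0.2036]
orientation: [[0.016, 1.0, -0.001], [1.0, -0.016, 0.001], [0.001, -0.001, -1.0]]
wrist_force: [-0.3, -0.3, -1.6]
width: 0.0343
```

```bash
python3 -m jog '[[[0.004,0.003,0.06,0,0,0],[0,0,0.1,0,0,0],[0,0,0.1,0,0,0],[0,0,0.1,0,0,0],[0,0,0.06,0,0,0],[0,0,0.03,0,0,0],[0,0,0.02,0,0,0],[0,0,0.01,0,0,0],[0,0,0.01,0,0,0],[0,0,0,0,0,0]]]'
python3 -m jog '[[[0,0,0.006,0,0,0],[0,0,0.005,0,0,0],[0,0,0,0,0,0],[0,0,0,0,0,0],[0,0,0,0,0,0],[0,0,0,0,0,0],[0,0,0,0,0,0],[0,0,0,0,0,0],[0,0,0,0,0,0],[0,0,0,0,0,0]]]'
```

```text
t: 21.75
tcp_pos: [0.4558, -0.2783, 0.0581]
orientation: [[0.014, 1.0, 0.001], [1.0, -0.014, -0.001], [-0.001, 0.001, -1.0]]
wrist_force: [-0.3, 0.1, -0.0]
width: 0.0346
t: 22.58
tcp_pos: [0.4555, -0.2782, 0.0543]
orientation: [[0.015, 1.0, 0.0], [1.0, -0.015, -0.0], [-0.0, 0.0, -1.0]]
wrist_force: [0.7, 0.1, -0.4]
width: 0.0344
```

```bash
python3 -m jog '[[[0,0,0.004,0,0,0],[0,0,0.002,0,0,0],[0,0,0,0,0,0],[0,0,0,0,0,0],[0,0,0,0,0,0],[0,0,0,0,0,0],[0,0,0,0,0,0],[0,0,0,0,0,0],[0,0,0,0,0,0],[0,0,0,0,0,0]]]'
python3 -m jog '[[[0,0,0,0,0,0],[0,0,0,0,0,0],[0,0,0,0,0,0],[0,0,0,0,0,0],[0,0,0,0,0,0],[0,0,0,0,0,0],[0,0,0,0,0,0],[0,0,0,0,0,0],[0,0,-0.05,0,0,0],[0,0,-0.1,0,0,0]]]' 1
python3 -m jog '[[[0,0,-0.1,0,0,0],[0,0,-0.1,0,0,0],[0,0,-0.1,0,0,0],[0,0,-0.1,0,0,0],[0,0,-0.05,0,0,0],[0.06,0,0,0,0,0],[0.11,-0.008,0,0,0,0],[0.11,-0.008,0,0,0,0],[0.11,-0.008,0,0,0,0],[0.11,-0.008,0,0,0,0]]]'
```

```text
t: 23.42
tcp_pos: [0.4555, -0.2783, 0.0526]
orientation: [[0.015, 1.0, 0.0], [1.0, -0.015, -0.0], [-0.0, 0.0, -1.0]]
wrist_force: [-0.6, 0.2, 2.3]
width: 0.0343
t: 24.25
tcp_pos: [0.4538, -0.2771, 0.0954]
orientation: [[0.015, 1.0, -0.005], [1.0, -0.015, 0.003], [0.003, -0.005, -1.0]]
wrist_force: [-0.3, -0.4, 0.0]
width: 0.0919
t: 25.08
tcp_pos: [0.4476, -0.1268, 0.2325]
orientation: [[0.015, 1.0, 0.0], [1.0, -0.015, -0.0], [-0.0, 0.0, -1.0]]
wrist_force: [0.6, -0.3, 0.4]
width: 0.0929
```

```bash
python3 -m jog '[[[0.11,-0.008,0,0,0,0],[0.11,-0.008,0,0,0,0],[0.11,-0.008,0,0,0,0],[0.11,-0.008,0,0,0,0],[0.11,-0.008,0,0,0,0],[0.11,-0.008,0,0,0,0],[0.11,-0.008,0,0,0,0],[0.11,-0.008,0,0,0,0],[0.1,-0.006,0,0,0,-0.79],[0,0,0,0,0,-0.79]]]'
python3 -m jog '[[[0,0,0.06,0,0,0],[0,0,0.08,0,0,0],[0,0,0.03,0,0,0],[0,0,0,0,0,0],[0,0,0,0,0,0],[0,0,0,0,0,0],[0,0,0,0,0,0],[0,0,0,0,0,0],[0,0,0,0,0,0],[0,0,0,0,0,0]]]'
python3 caps.py a4
```

```text
t: 25.92
tcp_pos: [0.4308, 0.1699, 0.2326]
orientation: [[-0.117, 0.993, 0.0], [0.993, 0.117, 0.001], [0.001, 0.0, -1.0]]
wrist_force: [0.2, -1.3, -0.1]
width: 0.0927
t: 26.75
tcp_pos: [0.4315, 0.1661, 0.1818]
orientation: [[-0.111, 0.994, 0.0], [0.994, 0.111, 0.0], [0.0, 0.0, -1.0]]
wrist_force: [-0.0, 0.4, 0.2]
width: 0.0931
[0.431 0.166 0.182]
green [381.5   2.7] [370   0  32  10 147]
green [320.4 241.1] [ 300  220   43   43 1483]
```

View pics/a4.png

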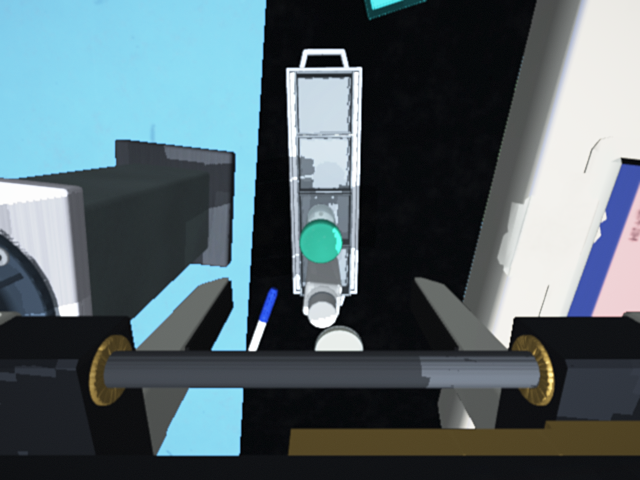

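The wide tube's cap is centred at (320,241), the square bottle stands at (321,305), and the two left cups are empty.

```bash
python3 -c "
from h import *
import pickle
a=pickle.load(open('a4.pkl','rb'));print(on_z(a,(320.4,240.5),.119))"
python3 -m jog '[[[0.006,0,0.06,0,0,0],[0,0,0.1,0,0,0],[0,0,0.1,0,0,0],[0,0,0.08,0,0,0],[0,0,0.04,0,0,0],[0,0,0.02,0,0,0],[0,0,0,0,0,0],[0,0,0,0,0,0],[0,0,0,0,0,0],[0,0,0,0,0,0]]]'
python3 -m jog '[[[0,0,0,0,0,0],[0,0,0,0,0,0],[0,0,0,0,0,0],[0,0,0,0,0,0],[0,0,0,0,0,0],[0,0,0,0,0,0],[0,0,0,0,0,0],[0,0,0,0,0,0],[0,0,0,0,0,0],[0,0,0,0,0,0]]]' -1 20
python3 -m jog '[[[0,0,0,0,0,0],[0,0,0,0,0,0],[0,0,0,0,0,0],[0,0,0,0,0,0],[0,0,-0.04,0,0,0],[0,0,-0.08,0,0,0],[0,0,-0.1,0,0,0],[0,0,-0.1,0,0,0],[0,0,-0.1,0,0,0],[0,0,-0.08,0,0,0]]]'
```

```text
[0.43111597 0.168355   0.119     ]
t: 27.63
tcp_pos: [0.4318, 0.1681, 0.0625]
orientation: [[-0.112, 0.994, 0.002], [0.994, 0.112, 0.0], [0.0, 0.002, -1.0]]
wrist_force: [-0.0, 0.4, -0.5]
width: 0.0929
t: 28.47
tcp_pos: [0.4311, 0.1679, 0.0615]
orientation: [[-0.112, 0.994, -0.0], [0.994, 0.112, -0.0], [-0.0, -0.0, -1.0]]
wrist_force: [0.6, -0.3, 0.6]
width: 0.0309
t: 29.3
tcp_pos: [0.4313, 0.168, 0.2138]
orientation: [[-0.112, 0.994, 0.001], [0.994, 0.112, 0.0], [0.0, 0.001, -1.0]]
wrist_force: [0.4, -0.3, -0.7]
width: 0.0278
```

```bash
python3 -m jog '[[[0,0,0,0,0,0.79],[0,0,0,0,0,0.79],[-0.05,0.01,0,0,0,0],[-0.09,0.01,0,0,0,0],[-0.11,0.01,0,0,0,0],[-0.11,0.01,0,0,0,0],[-0.11,0.01,0,0,0,0],[-0.11,0.01,0,0,0,0],[-0.11,0.01,0,0,0,0],[-0.11,0.01,0,0,0,0]]]'
python3 -m jog '[[[-0.11,0.01,0,0,0,0],[-0.11,0.01,0,0,0,0],[-0.11,0,0,0,0,0],[-0.11,0,0,0,0,0],[-0.06,0,0,0,0,0],[0,0,0,0,0,0],[0,0,0.06,0,0,0],[0,0,0.08,0,0,0],[0,0,0.08,0,0,0],[0,0,0,0,0,0]]]'
```

```text
t: 30.13
tcp_pos: [0.4514, -0.074, 0.2116]
orientation: [[0.015, 1.0, 0.0], [1.0, -0.015, -0.0], [-0.0, 0.0, -1.0]]
wrist_force: [0.9, -0.3, 0.3]
width: 0.0277
t: 30.97
tcp_pos: [0.4534, -0.2205, 0.1419]
orientation: [[0.014, 1.0, -0.006], [1.0, -0.014, 0.004], [0.003, -0.006, -1.0]]
wrist_force: [-0.3, 0.1, -1.4]
width: 0.0279
```

```bash
python3 -m jog '[[[0,0.003,0.06,0,0,0],[0,0,0.08,0,0,0],[0,0,0.06,0,0,0],[0,0,0.03,0,0,0],[0,0,0.02,0,0,0],[0,0,0,0,0,0],[0,0,0,0,0,0],[0,0,0,0,0,0],[0,0,0,0,0,0],[0,0,0,0,0,0]]]'
```

```text
t: 31.8
tcp_pos: [0.4567, -0.2227, 0.0712]
orientation: [[0.015, 1.0, 0.001], [1.0, -0.015, -0.001], [-0.001, 0.001, -1.0]]
wrist_force: [-0.8, 0.6, -0.1]
width: 0.0278
```

Down a further 11.5 mm (0.038), then release and retreat.

```bash
python3 -m jog '[[[0,0,0.01,0,0,0],[0,0,0.01,0,0,0],[0,0,0.008,0,0,0],[0,0,0.006,0,0,0],[0,0,0.004,0,0,0],[0,0,0,0,0,0],[0,0,0,0,0,0],[0,0,0,0,0,0],[0,0,0,0,0,0],[0,0,0,0,0,0]]]'
```

```text
t: 32.63
tcp_pos: [0.4565, -0.2227, 0.0595]
orientation: [[0.015, 1.0, 0.0], [1.0, -0.015, -0.0], [-0.0, 0.0, -1.0]]
wrist_force: [-1.3, -0.0, 5.9]
width: 0.0274
```

```bash
python3 -m jog '[[[0,0,0,0,0,0],[0,0,0,0,0,0],[0,0,0,0,0,0],[0,0,0,0,0,0],[0,0,0,0,0,0],[0,0,0,0,0,0],[0,0,0,0,0,0],[0,0,0,0,0,0],[0,0,-0.05,0,0,0],[0,0,-0.1,0,0,0]]]' 1
python3 -m jog '[[[0,0,-0.1,0,0,0],[0,0,-0.1,0,0,0],[0,0,-0.1,0,0,0],[0,0,-0.05,0,0,0],[0.06,0,0,0,0,0],[0.1,-0.008,0,0,0,0],[0.11,-0.008,0,0,0,0],[0.11,-0.008,0,0,0,0],[0.11,-0.008,0,0,0,0],[0.11,-0.008,0,0,0,0]]]'
python3 -m jog '[[[0.11,-0.008,0,0,0,0],[0.11,-0.008,0,0,0,0],[0.11,-0.008,0,0,0,0],[0.11,-0.008,0,0,0,0],[0.05,0,0,0,0,-0.79],[0,0,0,0,0,-0.79],[0,0,0,0,0,0],[0,0,0,0,0,0],[0,0,0,0,0,0],[0,0,0,0,0,0]]]'
python3 caps.py a5
python3 - <<'E'
from h import *
w=arm.grab_frame('wrist')
for d in arm.place_of(w,'square_bottle_centre')[:2]: print(d['point'],d['conf'],on_z(w,d['point'],.062))
E
```

```text
t: 33.47
tcp_pos: [0.4547, -0.2215, 0.1021]
orientation: [[0.015, 1.0, -0.005], [1.0, -0.015, 0.003], [0.003, -0.005, -1.0]]
wrist_force: [0.7, -0.1, -0.0]
width: 0.0896
t: 34.3
tcp_pos: [0.4466, -0.0409, 0.2092]
orientation: [[0.015, 1.0, 0.0], [1.0, -0.015, -0.0], [-0.0, 0.0, -1.0]]
wrist_force: [-0.2, -1.0, 0.9]
width: 0.0927
t: 35.13
tcp_pos: [0.4396, 0.1043, 0.2091]
orientation: [[-0.109, 0.994, -0.0], [0.994, 0.109, -0.0], [-0.0, -0.0, -1.0]]
wrist_force: [-0.5, 0.1, 0.7]
width: 0.0929
[0.44  0.104 0.209]
[321.0, 219.5] 0.83 [0.43979116 0.10438924 0.062     ]
[324.6, 156.8] 0.45 [0.43645979 0.1667274  0.062     ]
```

View pics/a5.png

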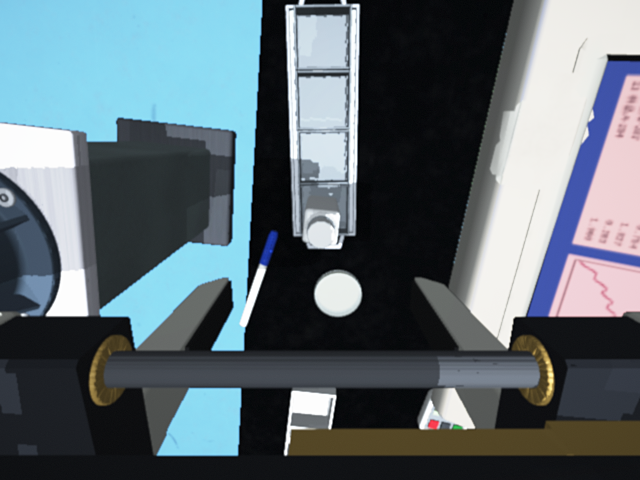

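The square bottle is centred at (321,230) and square to the tray. The network agrees with (0.440, 0.104), so I'll grasp it.

```bash
python3 -m jog '[[[0,0,0.06,0,0,0],[0,0,0.1,0,0,0],[0,0,0.1,0,0,0],[0,0,0.1,0,0,0],[0,0,0.08,0,0,0],[0,0,0.05,0,0,0],[0,0,0.02,0,0,0],[0,0,0,0,0,0],[0,0,0,0,0,0],[0,0,0,0,0,0]]]'
python3 -m jog '[[[0,0,0,0,0,0],[0,0,0,0,0,0],[0,0,0,0,0,0],[0,0,0,0,0,0],[0,0,0,0,0,0],[0,0,0,0,0,0],[0,0,0,0,0,0],[0,0,0,0,0,0],[0,0,0,0,0,0],[0,0,0,0,0,0]]]' -1 25
python3 -m jog '[[[0,0,0,0,0,0],[0,0,0,0,0,0],[0,0,0,0,0,0],[0,0,-0.04,0,0,0],[0,0,-0.08,0,0,0],[0,0,-0.1,0,0,0],[0,0,-0.1,0,0,0],[0,0,-0.1,0,0,0],[0,0,-0.08,0,0,0],[0,0,0,0,0,0]]]'
```

```text
t: 36.12
tcp_pos: [0.4403, 0.1049, 0.0572]
orientation: [[-0.111, 0.994, 0.002], [0.994, 0.111, 0.0], [0.0, 0.002, -1.0]]
wrist_force: [-0.2, 0.8, -0.7]
width: 0.0931
t: 36.95
tcp_pos: [0.4396, 0.1048, 0.0561]
orientation: [[-0.112, 0.994, -0.0], [0.994, 0.112, -0.0], [-0.0, -0.0, -1.0]]
wrist_force: [1.0, 0.1, -1.1]
width: 0.0334
t: 37.78
tcp_pos: [0.4416, 0.1051, 0.2105]
orientation: [[-0.112, 0.994, 0.007], [0.994, 0.112, 0.001], [0.0, 0.007, -1.0]]
wrist_force: [-0.6, -1.0, 1.1]
width: 0.0337
```

```bash
python3 -m jog '[[[0,0,0,0,0,0.79],[0,0,0,0,0,0.79],[-0.05,0.01,0,0,0,0],[-0.09,0.01,0,0,0,0],[-0.11,0.01,0,0,0,0],[-0.11,0.01,0,0,0,0],[-0.11,0.01,0,0,0,0],[-0.11,0.01,0,0,0,0],[-0.11,0.008,0,0,0,0],[-0.11,0,0,0,0,0]]]'
python3 -m jog '[[[-0.08,0,0,0,0,0],[-0.02,0,0,0,0,0],[0,0,0,0,0,0],[0,0,0.06,0,0,0],[0,0,0.1,0,0,0],[0,0,0.08,0,0,0],[0,0,0,0,0,0],[0,0,0,0,0,0],[0,0,0,0,0,0],[0,0,0,0,0,0]]]'
```

```text
t: 38.62
tcp_pos: [0.4561, -0.1371, 0.2054]
orientation: [[0.015, 1.0, -0.001], [1.0, -0.015, 0.0], [0.0, -0.001, -1.0]]
wrist_force: [1.1, 0.3, -0.7]
width: 0.0334
t: 39.45
tcp_pos: [0.4569, -0.1654, 0.1357]
orientation: [[0.014, 1.0, 0.002], [1.0, -0.014, -0.001], [-0.001, 0.002, -1.0]]
wrist_force: [0.6, 0.2, 0.2]
width: 0.0337
```

```bash
python3 -m jog '[[[0,0,0.06,0,0,0],[0,0,0.07,0,0,0],[0,0,0.06,0,0,0],[0,0,0.03,0,0,0],[0,0,0.015,0,0,0],[0,0,0.01,0,0,0],[0,0,0.01,0,0,0],[0,0,0.008,0,0,0],[0,0,0,0,0,0],[0,0,0,0,0,0]]]'
```

```text
t: 40.28
tcp_pos: [0.4562, -0.1656, 0.0556]
orientation: [[0.015, 1.0, 0.0], [1.0, -0.015, -0.0], [-0.0, 0.0, -1.0]]
wrist_force: [-0.7, -0.5, -0.7]
width: 0.0338
```

```bash
python3 -m jog '[[[0,0,0.004,0,0,0],[0,0,0.002,0,0,0],[0,0,0,0,0,0],[0,0,0,0,0,0],[0,0,0,0,0,0],[0,0,0,0,0,0],[0,0,0,0,0,0],[0,0,0,0,0,0],[0,0,0,0,0,0],[0,0,0,0,0,0]]]'
python3 -m jog '[[[0,0,0,0,0,0],[0,0,0,0,0,0],[0,0,0,0,0,0],[0,0,0,0,0,0],[0,0,0,0,0,0],[0,0,0,0,0,0],[0,0,0,0,0,0],[0,0,0,0,0,0],[0,0,-0.05,0,0,0],[0,0,-0.1,0,0,0]]]' 1
python3 -m jog '[[[0,0,-0.1,0,0,0],[0,0,-0.1,0,0,0],[0,0,-0.1,0,0,0],[0,0,-0.1,0,0,0],[0,0,-0.1,0,0,0],[0,0,-0.1,0,0,0],[0,0,-0.1,0,0,0],[0,0,-0.1,0,0,0],[0,0,0,0,0,0],[0,0,0,0,0,0]]]'
python3 caps.py b3
```

```text
t: 41.12
tcp_pos: [0.4564, -0.1656, 0.0541]
orientation: [[0.015, 1.0, 0.001], [1.0, -0.015, -0.0], [-0.0, 0.001, -1.0]]
wrist_force: [-0.9, 1.0, 5.7]
width: 0.0333
t: 41.95
tcp_pos: [0.4542, -0.1647, 0.0965]
orientation: [[0.015, 1.0, -0.005], [1.0, -0.015, 0.002], [0.002, -0.005, -1.0]]
wrist_force: [0.3, -0.0, 0.1]
width: 0.0921
t: 42.78
tcp_pos: [0.4564, -0.1656, 0.3395]
orientation: [[0.015, 1.0, 0.002], [1.0, -0.015, -0.001], [-0.001, 0.002, -1.0]]
wrist_force: [0.0, -0.2, -1.2]
width: 0.0932
[ 0.456 -0.165  0.338]
green [320.8 249.9] [308 237  26  27 555]
green [321.1 329.4] [313 320  17  19 252]
green [423.7 424.6] [415 419  19  11 167]
```

View pics/b3.png

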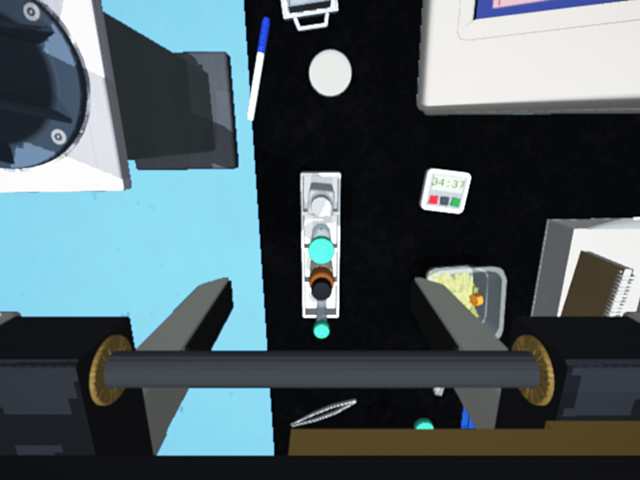

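All four stand in the rack: square (320,206), wide (321,250), amber (320,288) and slim (321,330). One last numeric check, then I'll hand in.

Run:
```python
from h import *
import pickle
a=pickle.load(open('b3.pkl','rb'))
c=np.array([.4553,-.2504]);th=-.0113;R=np.array([[np.cos(th),-np.sin(th)],[np.sin(th),np.cos(th)]])
for n,u,z in(('square',(320.5,206.5),.116),('wide',(320.8,250.5),.118),('amber',(320.3,289),.117),('slim',(321.1,330),.122)):
    print(n,(R.T@(on_z(a,u,z)[:2]-c)).round(4))
s=arm.get_state();print(s['t'],s['wrist_force'],np.abs(s['dq']).max())
arm.job_done()
```

```text
square [0.     0.0837]
wide [0.0002 0.0274]
amber [-0.0007 -0.0263]
slim [ 0.0002 -0.0843]
42.8333 [-0.32412864 -0.33050725 -0.52308301] 0.029597247520585672
the job is handed in; nothing more can be done
```

I moved all four containers into the white rack in reverse order and handed the job in at 42.8 s of robot time. From left to right the rack now holds the square bottle, wide tube, amber bottle and slim tube; the source row was slim, amber, wide, square.

- **Position:** in the last wrist picture the cap centres lie within about 2 mm of each compartment's middle, against the 21 mm allowed.
- **Upright and clear:** all four look upright, and the gripper is open about 0.34 m above the table.
- **Foot contact:** I did not measure foot height directly. It follows from a small upward force of 2.3–5.9 N as each one was set down.
- **Disagreements:** triangulated cap heights came out 5–7 mm below the stated ones, so I used the text's heights for the grasps. The network and the outline fit from the top camera put the rack's centre up to about 10 mm apart, so I used the corners measured in the wrist picture.

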